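Tuck a shield cover under its spring lip and hold it flat for soldering

ROBOT

A 7-joint arm with a two-finger parallel gripper is mounted at the origin on the work surface. World frame = base frame: x ahead of the robot, y to its left, z up, the work surface at z = 0. Lengths are in m, angles in rad, forces in N, time in s.
With the tool pointing down it reaches from about 0.425 to 0.925 m from the base axis. Payload 6.8 kg.
Tool frame: the origin (TCP) lies at the very end of the fingers, on their centre line; the grasp point (between the pads) lies 19 mm behind it; z points along the fingers, y is the line along which they close (so a half turn about z gives the same grasp; the last joint's range is limited). The gripper opens to 85 mm and grips with 20 to 120 N. Pads are 22 mm wide; open, the fingers measure 114 mm over their backs; the gripper's body (76 mm by 85 mm) begins 54 mm behind the grasp point. The pads swing forward as they close: fully open they stand 13 mm farther back than shut.
Start: joints at [1.16, 0.477, 0.022, 1.555, -0.011, 1.109, -0.083], TCP at [0.201, -0.644, 0.231] pointing down, gripper open.
Joint ranges: [-2.96, 2.96], [-0.34, 2.1], [-1.41, 1.46], [0.24, 2.44], [-1.37, 4.51], [0.17, 1.92], [-2.96, 2.96]. Speed limits (rad/s): [2.39, 2.39, 3.14, 3.14, 3.14, 3.14, 3.14].

INTERFACE

Orientations are given as a rotation vector (axis times angle).
In Python, from bench import get_obs, viewer, r gives the robot as it stands. The module is installed in compiled form; this text tells all that it offers.
- The arm moves only by the tool play_rows, never from a script. Its argument "commands" is a list that holds one entry, the list of rows, each a list of 5 numbers: the gripper's target within -1 to 1 (shut at 1, half-way at 0, fully open at -1), then the shift along the tool's x, y, z scaled (see below), then the turn about the tool's z scaled (see below). A call has 1 to 12 rows; each row is the pose to reach, as a shift and turn from the pose commanded when the call began, along the tool's axes at that moment; what a row does not reach only later rows make up. The controller multiplies each number of a shift by 0.2 m and each number of a turn by pi/2 rad. A row lasts 1/12 s, in which the tool goes at most 41.7 mm and 7.16 degrees, less where a joint would pass 70% of its speed; a pose out of reach is approached as far as the arm can. A call with a number of a shift or a turn outside -1 to 1 is refused whole. A call with a gripper value outside its range is refused whole. The fingers move at their own pace and stop on an object; "grip_force" is the grip in N (left out, the last holds). Time passes only in rows, so rows that repeat a pose let the fingers close. It gives the time, the measured TCP pose, the force, the opening and the grip force at its end, in the units of the state.
- get_obs(): the state, without advancing time (a new reading comes with each control period).
- viewer.grab_frame(name): name is "side" or "top" or "wrist"; returns a dict with "pixels" (384x512x3 uint8, red, green, blue), "fovy" (degrees; the focal length in pixels is half the picture's height over the tangent of half this angle, whatever the lens; pixels are square), "cx", "cy" (the principal point, pixels), "world_to_cam" (4x4, takes a point from world to camera coordinates); the wrist camera has in their place "hand_eye" (4x4, takes a point from camera to tool coordinates, whose origin is the TCP and whose axes are the flange's). Camera axes: x right, y up, looking along -z (the intrinsics and any distortion apply to the point x, -y, -z); pixel columns grow to the right and rows downward; lengths in m; the calibration is good to about 2 mm. A picture is of the moment at which its call begins: read the wrist's pose just before it. There is no depth.
- r.hand_in(): hands the job in; it is judged then, once.
Trained networks look in a picture, given as the dict that the camera call returned (one of the last four; its "shot" number tells which), for a name from the list of things; names that differ only in an ending like _2 or _b are one class to them, and where a whole thing is asked for, a point or a joint stands for the part that bears it (a point fixed in the world has none). Each returns a list of dicts, best first, with "score" (0 to 1); they miss things now and then, are a little off and sometimes report something else, mostly with a low value. They report only what shows in the picture. A call takes as long as a camera call. They do not tell look-alikes from the thing itself.
- viewer.trace(picture, thing): "pixels" (384x512 bool, what is visible of it) and "rect" ([left, top, right, bottom] in pixels, round what is visible of it).
The state is a dict: "clock": time; "joints": joint angles; "qvel": joint speeds; "tau": joint torques, N m; "tcp_pos": TCP position; "orientation": TCP orientation; "contact_force": force on the tool from outside, world axes, zero at the start; "moment": the same for the moment, N m; "grip_width": finger opening in m; "gripper_force": force on a finger pad.
Only numpy, scipy, OpenCV 4.12 (cv2) and the standard library are available. Lean on these libraries where they do the work, as an engineer would, in place of code of your own. Each camera call takes 0.05 s, during which the arm holds its last target. There are 200 camera calls.

TASK

Pick the steel shield cover off its wooden block, tuck its yellow-striped front edge under the copper spring lip of the tuner case until it meets the stop wall, without prising the lip up, and lay the cover centred and square on the case. A springy pad pushes the cover up, so press it down flat on the rim and finish while still holding it pressed there with the gripper, ready for soldering. Leave the soldering iron, solder coil, screwdriver and flux jar where they are.

Things in the scene. Friction and masses are not known exactly. Their poses are not given: they have to be found in the camera images.
- case: open metal tuner case with a green circuit board, 140 (x) by 84 (y) mm, fixed on the bench between four orange bench dogs (18 mm across and high, against its long sides). Origin: centre of its underside, z up; flat top rim 26 mm above it. The +x end carries the lip and four brass connectors that stick out 18 mm.
- case_stop (a point): foot of the stop wall, where the cover's front edge comes to rest: case x = +56 mm, y = 0, at rim height (z = 26 mm). The wall is 6 mm thick and 12.5 mm higher than the rim. From x = +10 mm to it runs a solid deck at rim height; elsewhere the rim is 14 mm wide along both long sides and 8 mm wide at the -x end.
- lip (a joint): lift angle of the copper spring lip (rad): 0 lapped down, grows as its free edge rises; about 1 N there lifts it. A 2 mm sheet 60 mm wide (y), hinged at case x = +58 mm. Its underside runs level 7.5 mm above the deck back to x = +34 mm, then the last 10 mm flare up at 30 degrees. The 3 mm cover slips in between deck and lip.
- lip_edge (a point): free upper edge of the lip's flared mouth, at its middle; with the lip down at case x = +25 mm, y = 0, 13.5 mm above the rim.
- pad (a joint): travel of the sprung copper contact pad inside the case (m): 0 up, grows as it is pressed down. At 0 its top stands 5 mm above the rim, at 0.005 it is flush with the rim. It resists with about 3 N at first and 8 N when flush, so a cover left alone is pushed up.
- pad_top (a point): centre of the pad's top face (14 by 30 mm), at case x = -34 mm, y = 0.
- cover: steel shield cover, a flat plate 112 (x) by 70 (y) by 3 mm, 0.08 to 0.16 kg, with a black plastic grip block standing on it: 12 mm thick (x), 44 mm wide (y), its top 33 mm above the plate's underside, centred at x = -34 mm. Origin: centre of the plate's underside; +x points to the front edge, marked with a 12 mm yellow stripe. Starts lying flat on the wooden block.
- cover_nose (a point): middle of the cover's front edge (yellow stripe), on the underside: cover x = +56 mm.
- cover_tail (a point): middle of the cover's rear edge, on the underside: cover x = -56 mm.
- cover_grip (a point): point inside the grip block: cover x = -34 mm, 25 mm above the plate's underside.
- rest: wooden block 75 (x) by 60 (y) by 22 mm high, fixed on the bench, on which the cover starts. Origin: centre of its underside.
- iron: cordless soldering iron, red ribbed handle, steel barrel, on a round black rest; 230 mm long, 76 mm wide, 33 mm high, lying along its x. Origin under its middle. Bystander.
- solder: coil of solder, a bright metal ring 60 mm across with a 42 mm hole, 12 mm high, lying flat. Origin: centre of its underside. Bystander.
- driver: yellow-handled screwdriver lying along its x. Bystander.
- flux: small round flux jar, 36 mm across, 60 mm high, upright. Bystander.
Things that resemble listed ones, but are neither listed nor needed, are in the scene too. Leave any purple or red look-alike of the cover alone.

How it is judged:
By the outcome, as a careful person would: the job done as asked, in the order asked, and still so for the second after the job is handed in, while the arm keeps its last pose, push and grip.
It also fails if it takes over 38 s, if anything falls off the work surface, if the arm or the gripper's body presses on something with over 40 N, if the wrist force passes 120 N, or if a joint passes its speed limit or range.

## Working session

There is one attempt and no reset: what is moved stays moved. The work goes in short steps, Python scripts to look and compute and a tool call to move; the robot and the scene stay as the last step left them, time stands still between calls to the robot, and variables do not carry over. Pictures are saved under pics/ and viewed, at most 10 in all, crops included, and the job is handed in when it is done.

Besides the shell and the picture viewer there is one more tool, called after ">>>" as a command line: name --argument value ..., lists and objects as JSON in quotes. play_rows: Moves the arm, as the interface text tells. Shifts and turns lie within -1 to 1; 1 stands for 0.2 m of shift or pi/2 rad of turn. Its arguments: {"type":"object","properties":{"commands":{"type":"array","items":{"type":"array","items":{"type":"array","items":{"type":"number","minimum":-1,"maximum":1}}}},"grip_force":{"type":"number"}},"required":["commands"]}

```bash
mkdir -p pics; cat > h.py <<'E'
import numpy as np, cv2
from bench import get_obs, viewer, r
from scipy.spatial.transform import Rotation as R
E
python3 - <<'E'
from h import *
o=get_obs(); print({k:np.round(v,3) for k,v in o.items()})
ims=[]
for n in("side","top"):
    f=viewer.grab_frame(n); print(n,{k:(np.round(v,3).tolist() if k!='pixels' else 0) for k,v in f.items()})
    cv2.imwrite(f"pics/{n}.png",f["pixels"][:,:,::-1])
    for t in("case","cover","rest","lip","iron","solder","driver","flux","pad"):
        print(t,[(round(d["score"],2),d["rect"]) for d in viewer.trace(f,t)][:4])
E
```

```text
{'clock': np.float64(0.0), 'joints': array([ 1.16 ,  0.478,  0.022,  1.556, -0.012,  1.109, -0.083]), 'qvel': array([ 0.001, -0.001, -0.   , -0.001, -0.002,  0.   ,  0.003]), 'tau': array([ 0.0000e+00, -5.9645e+01,  1.6080e+00, -2.8120e+01,  1.2000e-02,
        9.0000e-03, -0.0000e+00]), 'tcp_pos': array([ 0.201, -0.644,  0.23 ]), 'orientation': array([-3.104e+00, -4.740e-01,  1.000e-03]), 'contact_force': array([-0.018,  0.484, -0.398]), 'moment': array([-0.015,  0.03 , -0.006]), 'gripper_force': np.float64(0.0), 'grip_width': np.float64(0.085)}
side {'pixels': 0, 'fovy': 49.13, 'cx': 259.101, 'cy': 190.415, 'world_to_cam': [[-0.978, -0.209, 0.013, 0.574], [0.117, -0.493, 0.862, -0.136], [-0.174, 0.844, 0.507, -1.002], [0.0, 0.0, 0.0, 1.0]], 'shot': 1}
case [(0.85, [252.0, 173.1, 305.3, 202.8]), (0.3, [296.8, 145.9, 327.3, 153.8])]
cover [(0.95, [248.7, 246.2, 301.4, 274.2]), (0.74, [323.0, 243.5, 378.9, 275.0])]
rest [(0.63, [252.9, 273.0, 290.4, 283.6])]
lip [(0.5, [261.6, 172.1, 272.9, 183.0])]
iron [(0.89, [151.1, 194.7, 228.4, 217.3])]
solder [(0.75, [305.0, 215.6, 326.8, 230.8
[... 198 characters left out ...]
vy': 43.698, 'cx': 252.76, 'cy': 190.711, 'world_to_cam': [[-0.029, -0.999, 0.017, -0.004], [0.998, -0.028, 0.05, -0.574], [-0.049, 0.019, 0.999, -1.269], [0.0, 0.0, 0.0, 1.0]], 'shot': 2}
case [(0.67, [278.5, 160.4, 329.2, 226.7])]
cover [(0.92, [155.6, 193.9, 182.5, 239.6]), (0.91, [181.4, 249.7, 220.5, 298.8]), (0.62, [167.6, 135.4, 212.1, 174.8])]
rest []
lip [(0.52, [289.8, 171.4, 312.2, 187.2])]
iron [(0.74, [226.5, 70.4, 257.7, 157.4])]
solder [(0.67, [156.3, 191.4, 184.7, 239.6]), (0.65, [230.2, 228.5, 251.6, 253.7])]
driver [(0.76, [400.1, 169.0, 408.0, 234.9]), (0.73, [277.7, 164.8, 328.1, 222.9])]
flux [(0.77, [78.9, 203.9, 97.2, 216.5])]
pad [(0.53, [304.7, 202.5, 318.3, 210.4])]
```

```bash
python3 - <<'E'
import cv2,numpy as np
t=cv2.imread("pics/top.png");s=cv2.imread("pics/side.png")
a=cv2.resize(t[90:330,120:440],(800,600),interpolation=cv2.INTER_CUBIC)
cv2.imwrite("pics/top_c.png",a)
b=cv2.resize(s[130:310,200:440],(800,600),interpolation=cv2.INTER_CUBIC)
cv2.imwrite("pics/side_c.png",b)
E
```

```text
(no output)
```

View pics/top_c.png

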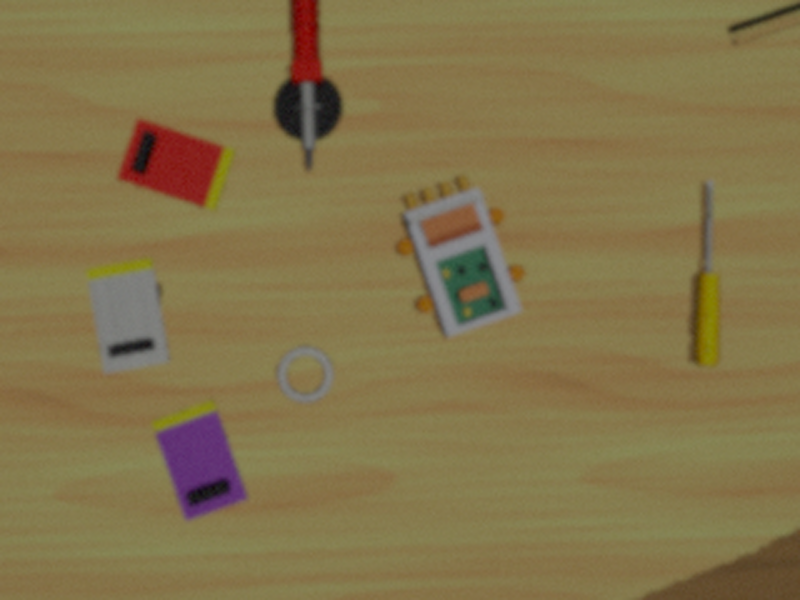

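View pics/side_c.png

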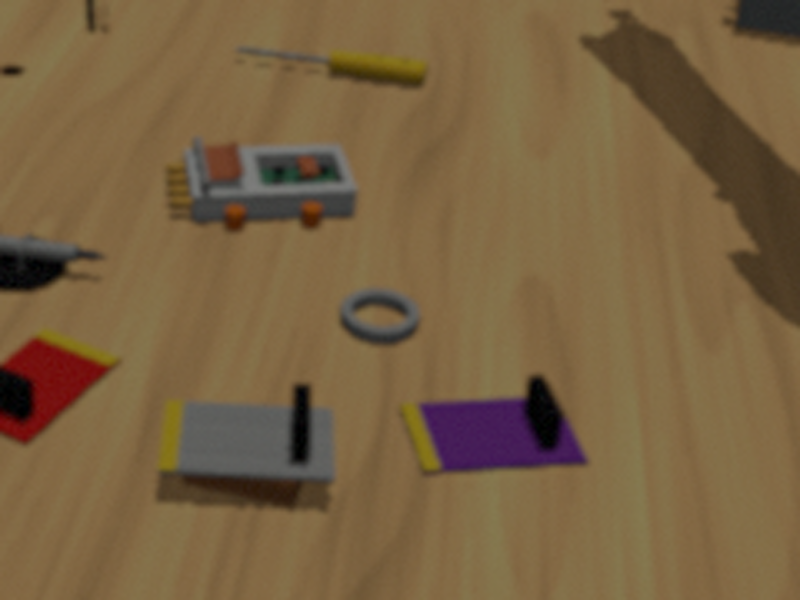

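The top crop shows three cover candidates: red at full-frame pixel (190,155), grey at (171,217) and purple at (200,275). The grey steel one is the only one raised on a wooden block in the side view, so it's the target. The case is at (304,194), with its lip and connectors pointing up in the image.

```bash
cat >> h.py <<'E'
def ray_plane(f,uv,z,T=None):
    """pixels -> world points on plane z. T: cam->world"""
    if T is None: T=np.linalg.inv(f["world_to_cam"])
    F=f["pixels"].shape[0]/2/np.tan(np.radians(f["fovy"])/2)
    uv=np.atleast_2d(uv).astype(float)
    d=np.c_[(uv[:,0]-f["cx"])/F,-(uv[:,1]-f["cy"])/F,-np.ones(len(uv))]@T[:3,:3].T
    c=T[:3,3]; return c+d*((z-c[2])/d[:,2])[:,None]
def tool(o):
    T=np.eye(4);T[:3,:3]=R.from_rotvec(o["orientation"]).as_matrix();T[:3,3]=o["tcp_pos"];return T
def rect(m):
    """largest blob's min-area rect corners"""
    c=max(cv2.findContours(m.astype(np.uint8),0,2)[0],key=cv2.contourArea)
    return cv2.boxPoints(cv2.minAreaRect(c))
def delta(o,p,yaw=None):
    """row numbers (scaled) from the tool's present pose to world p, tool-x yaw (mod pi)"""
    T=tool(o); d=T[:3,:3].T@(np.array(p)-T[:3,3])/.2
    y0=np.arctan2(T[1,0],T[0,0]); t=0
    if yaw is not None:
        t=(y0-yaw+np.pi/2)%np.pi-np.pi/2   # tool z down: turn sign flips
    return np.round(d,4),round(t/(np.pi/2),4)
E
python3 - <<'E'
from h import *
o=get_obs();T=tool(o);print("tool x,y",T[:3,0].round(3),T[:3,1].round(3))
f=viewer.grab_frame("top")
for t,z,i in(("cover",.025,0),("case",.026,0),("lip",.036,0),("pad",.031,0),("solder",.012,0),("iron",.015,0),("flux",.06,0)):
    for d in viewer.trace(f,t)[:3]:
        P=ray_plane(f,rect(d["pixels"]),z)[:,:2]
        e=P[[1,2]]-P[[0,1]]; k=np.argmax(np.linalg.norm(e,axis=1))
        print(t,round(d["score"],2),P.mean(0).round(3),np.linalg.norm(e,axis=1).round(3),"yaw",np.degrees(np.arctan2(e[k,1],e[k,0])).round(1))
E
```

```text
tool x,y [0.955 0.298 0.   ] [ 0.298 -0.955  0.   ]
cover 0.82 [0.359 0.127] [0.071 0.11 ] yaw -162.9
cover 0.72 [0.513 0.198] [0.071 0.113] yaw -171.8
cover 0.67 [0.673 0.144] [0.072 0.113] yaw -110.1
lip 0.76 [ 0.6   -0.145] [0.059 0.034] yaw -69.8
pad 0.44 [ 0.527 -0.169] [0.023 0.008] yaw -65.2
solder 0.68 [0.444 0.013] [0.056 0.056] yaw -91.7
iron 0.8 [0.783 0.002] [0.07  0.226] yaw 178.3
flux 0.79 [0.537 0.404] [0.046 0.033] yaw -91.6
flux 0.3 [0.513 0.192] [0.074 0.114] yaw -171.0
```

>>> play_rows --commands '[[[-1,0.95,-0.95,0,-0.5],[-1,0.95,-0.95,0,-0.5],[-1,0.95,-0.95,0,-0.5],[-1,0.95,-0.95,0,-0.5],[-1,0.95,-0.95,0,-0.5],[-1,0.95,-0.95,0,-0.5],[-1,0.95,-0.95,0,-0.5],[-1,0.95,-0.95,0,-0.5]]]'

```text
clock: 2.07
tcp_pos: [0.3291, -0.4017, 0.2318]
orientation: [-2.68, -1.638, -0.003]
contact_force: [0.0, 0.2, 0.4]
grip_width: 0.0854
gripper_force: 0.0
```

>>> play_rows --commands '[[[-1,1,0.3,0,-0.45],[-1,1,0.3,0,-0.45],[-1,1,0.3,0,-0.45],[-1,1,0.3,0,-0.45],[-1,1,0.3,0,-0.45],[-1,1,0.3,0,-0.45],[-1,1,0.3,0,-0.45],[-1,1,0.3,0,-0.45]]]'

```text
clock: 2.73
tcp_pos: [0.4716, -0.2583, 0.2311]
orientation: [-1.964, -2.452, 0.001]
contact_force: [0.4, -0.8, 0.9]
grip_width: 0.0854
gripper_force: 0.0
```

```bash
python3 - <<'E'
from h import *
o=get_obs();T=tool(o);print(o["clock"],T.round(3).tolist())
f=viewer.grab_frame("wrist");H=np.array(f["hand_eye"]);print(H.round(3),f["fovy"],f["cx"],f["cy"])
print("axis hit z=.03",ray_plane(f,[[256,192],[0,0],[511,0],[511,383],[0,383]],.03,T@H).round(3).tolist())
cv2.imwrite("pics/w1.png",f["pixels"][:,:,::-1])
for t in("lip","pad","case"):
    print(t,[(round(d["score"],2),d["rect"]) for d in viewer.trace(f,t)][:4])
E
```

```text
2.7333 [[-0.218, 0.976, -0.001, 0.472], [0.976, 0.218, -0.0, -0.258], [-0.0, -0.001, -1.0, 0.231], [0.0, 0.0, 0.0, 1.0]]
[[ 0.     0.961  0.278  0.071]
 [ 1.    -0.     0.001  0.   ]
 [ 0.001  0.278 -0.961 -0.143]
 [ 0.     0.     0.     1.   ]] 71.28148755045441 253.22144221197203 189.0634144297005
axis hit z=.03 [[0.482, -0.289, 0.03], [0.155, -0.134, 0.03], [0.709, -0.011, 0.03], [0.977, -0.524, 0.03], [0.134, -0.714, 0.03]]
lip [(0.81, [363.4, 75.0, 391.7, 128.4])]
pad [(0.65, [306.2, 95.4, 319.3, 120.1])]
case [(0.86, [278.9, 51.9, 411.0, 154.3])]
```

>>> play_rows --commands '[[[-1,0.38,0.54,0.45,0],[-1,0.38,0.54,0.45,0],[-1,0.38,0.54,0.45,0],[-1,0.38,0.54,0.45,0],[-1,0.38,0.54,0.45,0],[-1,0.38,0.54,0.45,0],[-1,0.38,0.54,0.45,0]]]'

```text
clock: 3.52
tcp_pos: [0.5599, -0.1604, 0.1414]
orientation: [1.961, 2.454, -0.002]
contact_force: [0.0, -0.3, -0.3]
grip_width: 0.0852
gripper_force: 0.0
```

```bash
python3 - <<'E'
from h import *
o=get_obs();T=tool(o);print(o["clock"],T[:3,3].round(4),np.abs(o["qvel"]).max())
f=viewer.grab_frame("wrist");W=T@np.array(f["hand_eye"])
np.savez("w2.npz",px=f["pixels"],W=W,fovy=f["fovy"],cx=f["cx"],cy=f["cy"])
cv2.imwrite("pics/w2.png",cv2.resize(f["pixels"][:,:,::-1],(800,600)))
for t,z in(("lip",.0355),("pad",.031),("case",.026)):
    for d in viewer.trace(f,t)[:2]:
        P=ray_plane(f,rect(d["pixels"]),z,W)[:,:2]; e=P[[1,2]]-P[[0,1]]; k=np.argmax(np.linalg.norm(e,axis=1))
        print(t,round(d["score"],2),P.mean(0).round(4),np.linalg.norm(e,axis=1).round(4),"yaw",np.degrees(np.arctan2(e[k,1],e[k,0])).round(1),d["rect"])
E
```

```text
3.5167 [ 0.5599 -0.1604  0.1414] 0.022288877527013935
lip 0.68 [ 0.598  -0.1465] [0.03   0.0609] yaw -71.2 [276.6, 149.3, 313.7, 214.7]
pad 0.95 [ 0.527  -0.1678] [0.0144 0.0308] yaw -72.7 [213.5, 172.0, 229.7, 204.9]
case 0.6 [ 0.5651 -0.1536] [0.1507 0.1148] yaw 16.3 [177.8, 121.3, 337.7, 233.9]
```

View pics/w2.png

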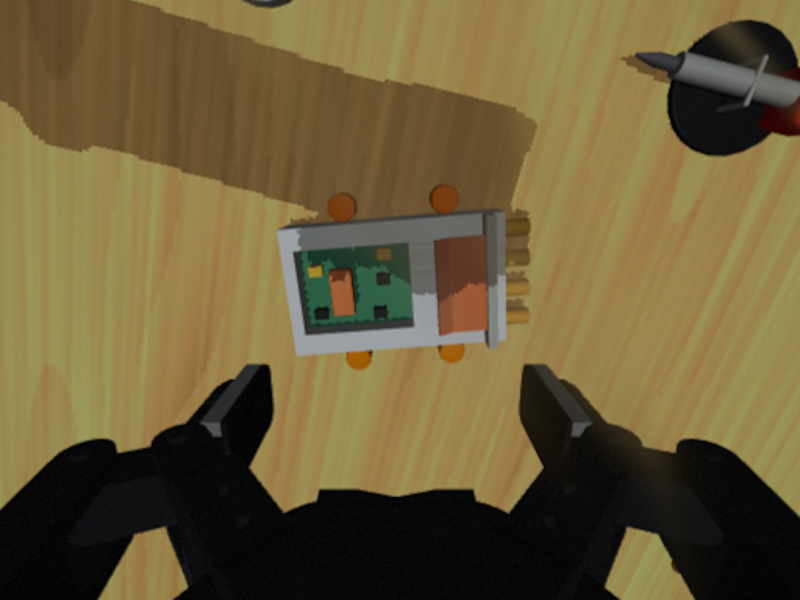

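The wrist view shows the case clearly: rear rim corners at (279,229) and (297,355), pit corners near x 410, pad at (342,293), and lip mouth edge from (434,241) to (438,334). The connectors are on the right, which is case +x. I'll fit the case pose to these points.

```bash
python3 - <<'E'
from h import *
from scipy.optimize import least_squares
d=np.load("w2.npz");W=d["W"];F=192/np.tan(np.radians(d["fovy"])/2)
M=np.array([[-70,42,26],[-70,-42,26],[10,28,26],[10,-28,26],[-62,28,26],[-62,-28,26],[25,30,39.5],[25,-30,39.5],[-41,15,31],[-27,15,31],[-27,-15,31],[-41,-15,31],[56,42,38.5],[62,42,38.5]])/1e3
U=np.array([[279,229],[297,355],[410,243],[413,326],[294,251],[305,334],[434,241],[438,334],[329,270],[351,268],[355,315],[333,317],[484,212],[503,210]])/1.5625
def proj(p,z=0):
    c,s=np.cos(p[2]),np.sin(p[2]);X=M.copy();X[:,:2]=M[:,:2]@np.array([[c,s],[-s,c]])+p[:2];X[:,2]+=p[3]
    C=(X-W[:3,3])@W[:3,:3];return np.c_[d["cx"]+F*C[:,0]/-C[:,2],d["cy"]-F*C[:,1]/-C[:,2]]
q=least_squares(lambda p:np.r_[(proj(p)-U).ravel(),p[3]/.002],[.561,-.159,.35,0],loss="soft_l1")
print(q.x.round(4),np.degrees(q.x[2]));print((proj(q.x)-U).round(1).tolist())
E
```

```text
[ 5.595e-01 -1.582e-01  3.028e-01 -3.000e-04] 17.351176656801904
[[-1.3, 0.1], [-0.0, -0.2], [-1.0, -1.0], [1.0, 0.1], [-0.5, -0.2], [0.5, 0.2], [0.2, -0.9], [1.0, 0.5], [-0.6, 0.1], [-0.3, 0.2], [0.4, -0.6], [0.6, -0.8], [1.6, 1.5], [-3.9, 2.3]]
```

```bash
python3 - <<'E'
from h import *
from scipy.optimize import least_squares
d=np.load("w2.npz");W=d["W"];F=192/np.tan(np.radians(d["fovy"])/2)
M=np.array([[-70,42,26],[-70,-42,26],[10,28,26],[10,-28,26],[-62,28,26],[-62,-28,26],[25,30,39.5],[25,-30,39.5],[-41,15,31],[-27,15,31],[-27,-15,31],[-41,-15,31],[62,42,38.5]])/1e3
U=np.array([[279,229],[297,355],[410,243],[413,326],[294,251],[305,334],[434,241],[438,334],[329,270],[351,268],[355,315],[333,317],[503,210]])/1.5625
def proj(p,M=M):
    c,s=np.cos(p[2]),np.sin(p[2]);X=M.copy();X[:,:2]=M[:,:2]@np.array([[c,s],[-s,c]])+p[:2];X[:,2]+=p[3]
    C=(X-W[:3,3])@W[:3,:3];return np.c_[d["cx"]+F*C[:,0]/-C[:,2],d["cy"]-F*C[:,1]/-C[:,2]]
q=least_squares(lambda p:np.r_[(proj(p)-U)[:12].ravel(),p[3]/.002],[.561,-.159,.35,0])
print(q.x.round(4),np.degrees(q.x[2]));print((proj(q.x)-U).round(1).tolist())
im=cv2.resize(d["px"][110:250,165:345,::-1],None,fx=4.4,fy=4.28,interpolation=cv2.INTER_CUBIC)
L=lambda pts:np.int32(((proj(q.x,np.array(pts)/1e3))-[165,110])*[4.4,4.28])
for P in([[-70,42,26],[-70,-42,26],[70,-42,26],[70,42,26]],[[-62,28,26],[-62,-28,26],[10,-28,26],[10,28,26]],[[25,30,39.5],[25,-30,39.5],[58,-30,35.5],[58,30,35.5]],[[56,42,38.5],[56,-42,38.5],[62,-42,38.5],[62,42,38.5]],[[-41,15,31],[-27,15,31],[-27,-15,31],[-41,-15,31]]):
    cv2.polylines(im,[L(P)],True,(255,0,255),1)
cv2.imwrite("pics/fit.png",im)
E
```

```text
[ 0.5595 -0.1589  0.2934 -0.0013] 16.807798190880863
[[-0.7, 0.1], [-0.3, -0.5], [-0.9, -0.3], [0.6, 0.5], [-0.1, -0.2], [0.4, -0.0], [0.3, -0.0], [0.5, 1.1], [-0.4, 0.2], [-0.2, 0.5], [0.3, -0.4], [0.5, -0.8], [-3.9, 3.6]]
```

View pics/fit.png

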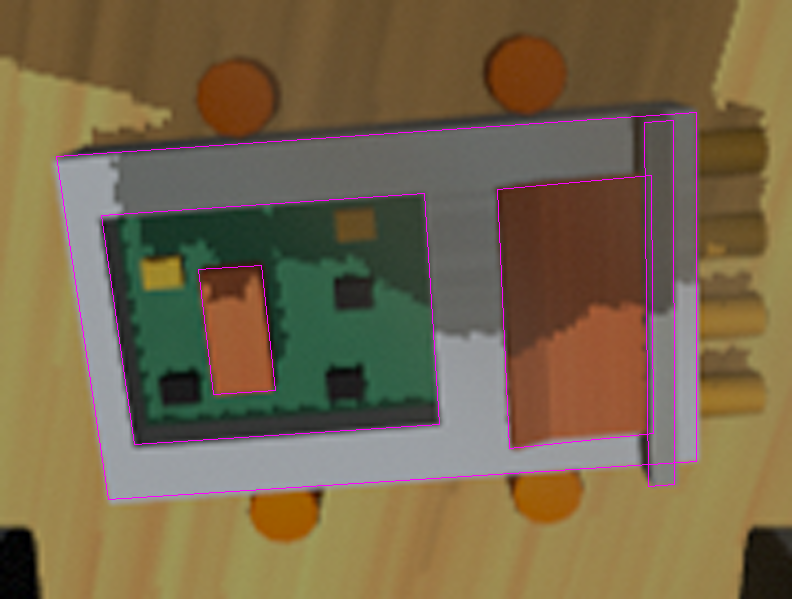

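>>> play_rows --commands '[[[-1,1,0.08,-0.1,0.045],[-1,1,0.08,-0.1,0.045],[-1,1,0.08,-0.1,0.045],[-1,1,0.08,-0.1,0.045],[-1,1,0.08,-0.1,0.045]]]'

```text
clock: 4.13
tcp_pos: [0.531, 0.0417, 0.1625]
orientation: [2.044, 2.384, 0.002]
contact_force: [0.0, 0.6, 0.2]
grip_width: 0.0854
gripper_force: 0.0
```

>>> play_rows --commands '[[[-1,0.8,0,0,0],[-1,0.8,0,0,0],[-1,0.8,0,0,0],[-1,0.8,0,0,0],[-1,0.8,0,0,0],[-1,0.8,0,0,0]]]'

```text
clock: 4.63
tcp_pos: [0.5067, 0.1998, 0.1621]
orientation: [2.04, 2.389, 0.002]
contact_force: [0.2, -0.7, -0.2]
grip_width: 0.0851
gripper_force: 0.0
```

```bash
python3 - <<'E'
from h import *
o=get_obs();T=tool(o);print(o["clock"],T[:3,3].round(4),np.abs(o["qvel"]).max(),np.degrees(np.arctan2(T[1,1],T[0,1])))
f=viewer.grab_frame("wrist");W=T@np.array(f["hand_eye"])
np.savez("w3.npz",px=f["pixels"],W=W,fovy=f["fovy"],cx=f["cx"],cy=f["cy"])
for d in viewer.trace(f,"cover")[:3]:
    P=ray_plane(f,rect(d["pixels"]),.025,W)[:,:2]; e=P[[1,2]]-P[[0,1]]; k=np.argmax(np.linalg.norm(e,axis=1))
    print(round(d["score"],2),P.mean(0).round(4),np.linalg.norm(e,axis=1).round(4),"yaw",np.degrees(np.arctan2(e[k,1],e[k,0])).round(1),d["rect"])
im=f["pixels"][:,:,::-1]
cv2.imwrite("pics/w3.png",cv2.resize(im,(800,600),interpolation=cv2.INTER_CUBIC))
E
```

```text
4.6333 [0.5067 0.1998 0.1621] 0.053216242031541974 9.007333543021506
0.97 [0.3641 0.1381] [0.1128 0.0671] yaw 18.1 [65.4, 175.0, 173.3, 246.8]
0.57 [0.6716 0.1664] [0.0765 0.0771] yaw -24.3 [351.7, 188.8, 431.8, 268.5]
0.55 [0.5134 0.1983] [0.1107 0.0704] yaw 9.0 [204.2, 151.9, 308.7, 215.9]
```

View pics/w3.png

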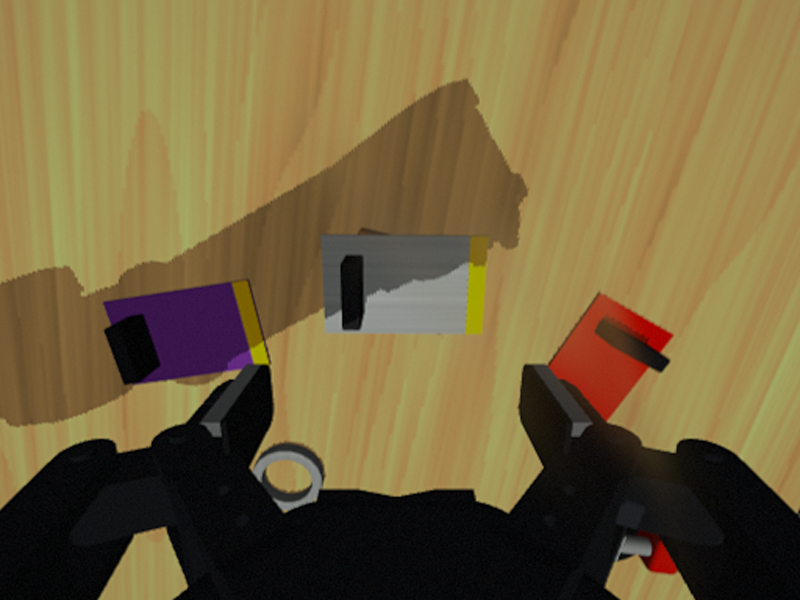

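The enlarged wrist view confirms it: the grey cover on the block, corners (321,236), (488,236), (485,334) and (325,334), stripe on the right and grip at (352,292). The purple (185,330) and red (610,350) look-alikes stay untouched.

```bash
python3 - <<'E'
from h import *
from scipy.optimize import least_squares
d=np.load("w3.npz");W=d["W"];F=192/np.tan(np.radians(d["fovy"])/2)
M=np.array([[-56,35,3],[56,35,3],[56,-35,3],[-56,-35,3],[44,35,3],[44,-35,3],[-40,22,33],[-40,-22,33]])/1e3
U=np.array([[321.5,236],[488,236],[485,333.5],[325,333.5],[470,236],[466,333.5],[342,256],[342,329]])/1.5625
def proj(p):
    c,s=np.cos(p[2]),np.sin(p[2]);X=M.copy();X[:,:2]=M[:,:2]@np.array([[c,s],[-s,c]])+p[:2];X[:,2]+=p[3]
    C=(X-W[:3,3])@W[:3,:3];return np.c_[d["cx"]+F*C[:,0]/-C[:,2],d["cy"]-F*C[:,1]/-C[:,2]]
q=least_squares(lambda p:np.r_[(proj(p)-U).ravel(),(p[3]-.022)/.002],[.513,.198,.15,.022])
p=q.x;print(p.round(4),np.degrees(p[2]));print((proj(p)-U).round(1).tolist())
g=p[:2]-.034*np.array([np.cos(p[2]),np.sin(p[2])]);print(g)
print(delta(get_obs(),[*g,.0285],p[2]+np.pi/2))
E
```

```text
[0.5134 0.1985 0.1464 0.022 ] 8.390728839161508
[[0.2, -1.7], [0.9, -0.5], [-1.7, -0.2], [0.4, -1.2], [1.0, -0.6], [-0.3, -0.3], [-0.8, 3.7], [0.3, 0.4]]
[0.47979116 0.19350846]
(array([ 0.0083, -0.1391,  0.6651]), np.float64(0.0034))
```

>>> play_rows --commands '[[[-0.2,0.01,-0.139,0.15,0.003],[-0.2,0.01,-0.139,0.3,0.003],[-0.2,0.01,-0.139,0.45,0.003],[-0.2,0.01,-0.139,0.6,0.003],[-0.2,0.01,-0.139,0.66,0.003],[-0.2,0.01,-0.139,0.66,0.003],[1,0.01,-0.139,0.66,0.003],[1,0.01,-0.139,0.66,0.003],[1,0.01,-0.139,0.66,0.003],[1,0.01,-0.139,0.66,0.003],[1,0.01,-0.139,0.66,0.003],[1,0.01,-0.139,0.66,0.003]]]' --grip_force 80

```text
clock: 5.73
tcp_pos: [0.4806, 0.1959, 0.0312]
orientation: [2.049, 2.379, 0.004]
contact_force: [-0.5, -0.8, 5.8]
grip_width: 0.0102
gripper_force: 78.7
```

>>> play_rows --commands '[[[1,0,0,0,0],[1,0,0,0,0],[1,0,0,0,0]]]'

```text
clock: 5.98
tcp_pos: [0.4806, 0.1959, 0.0312]
orientation: [2.049, 2.378, 0.004]
contact_force: [-0.6, -0.9, 6.5]
grip_width: 0.0103
gripper_force: 78.7
```

>>> play_rows --commands '[[[1,0,0,-0.05,0],[1,0,0,-0.15,0],[1,0,0,-0.3,0],[1,0,0,-0.4,0],[1,0,0,-0.4,0],[1,0,0,-0.4,0]]]'

```text
clock: 6.48
tcp_pos: [0.4802, 0.1958, 0.1113]
orientation: [2.049, 2.379, 0.005]
contact_force: [-0.5, -0.1, -1.3]
grip_width: 0.0106
gripper_force: 78.1
```

```bash
python3 - <<'E'
from h import *
o=get_obs();T=tool(o);print(o["clock"],T[:3,3].round(4),T[:3,:3].round(3).tolist(),o["contact_force"].round(2),o["moment"].round(2),o["grip_width"])
f=viewer.grab_frame("wrist");W=T@np.array(f["hand_eye"])
np.savez("w4.npz",px=f["pixels"],W=W,H=f["hand_eye"],T=T,fovy=f["fovy"],cx=f["cx"],cy=f["cy"])
cv2.imwrite("pics/w4.png",cv2.resize(f["pixels"][150:384,106:406,::-1],(800,624-24),interpolation=cv2.INTER_CUBIC))
E
```

```text
6.4833 [0.4802 0.1958 0.1113] [[-0.148, 0.989, 0.004], [0.989, 0.148, 0.001], [0.001, 0.004, -1.0]] [-0.5  -0.11 -1.29] [-0.01  0.02 -0.06] 0.010584098761391117
```

View pics/w4.png

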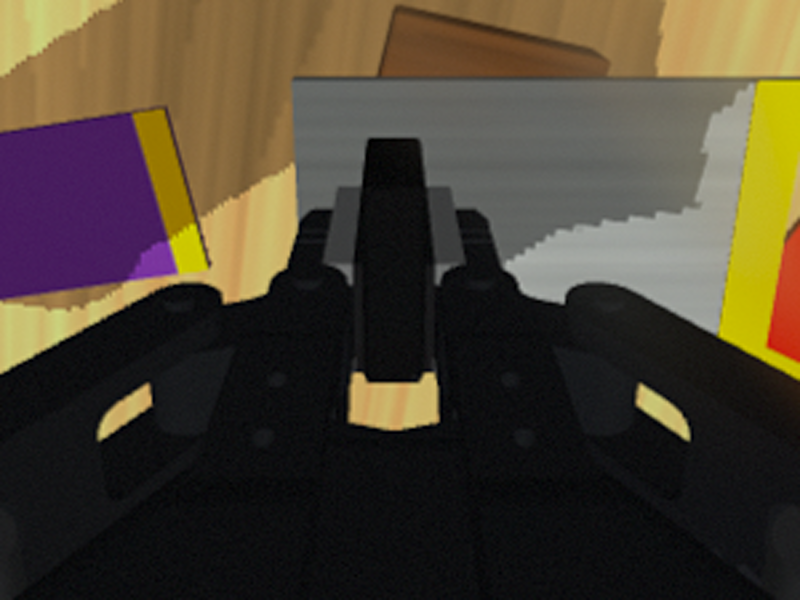

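```bash
python3 - <<'E'
from h import *
from scipy.optimize import least_squares
d=np.load("w4.npz");W=d["W"];F=192/np.tan(np.radians(d["fovy"])/2);H=d["H"]
px=d["px"].astype(int);print([px[172:190,c].sum(1).tolist() for c in(230,330)])
row=px[186];yel=(row[:,0]-row[:,2]>60);c=np.where(yel[360:460])[0]+360;print("row186 yellow-ish",c.min(),c.max(),row[395:440:3].tolist())
M=np.array([[-56,35,3],[44,35,3],[-40,22,33],[-28,22,33]])/1e3
U=np.array([[216.3,180.6],[389.3,181],[244,203.8],[263.5,203.8]])
def proj(p):
    c,s=np.cos(p[2]),np.sin(p[2]);X=M[:,:2]@np.array([[c,s],[-s,c]])+p[:2] # cover-ish frame: x=tool y, y=tool x
    X=np.c_[X[:,1],X[:,0],p[3]-M[:,2]]
    C=(X-H[:3,3])@H[:3,:3];return np.c_[d["cx"]+F*C[:,0]/-C[:,2],d["cy"]-F*C[:,1]/-C[:,2]]
for s in(.0005,.005):
    q=least_squares(lambda p:np.r_[(proj(p)-U).ravel(),(p[3]-.0092)/s],[.034,0,0,.009])
    print("centre along tool y,x; yaw deg; underside below TCP",q.x[:2].round(4),np.degrees(q.x[2]).round(2),q.x[3].round(4),(proj(q.x)-U).round(1).tolist())
E
```

```text
[[330, 334, 334, 328, 330, 331, 334, 284, 192, 248, 305, 306, 307, 310, 308, 301, 297, 294], [217, 247, 253, 247, 244, 244, 238, 233, 228, 274, 316, 311, 316, 310, 310, 307, 305, 298]]
row186 yellow-ish 389 459 [[202, 194, 0], [202, 194, 0], [203, 196, 0], [203, 196, 0], [204, 197, 0], [205, 176, 99], [204, 174, 102], [204, 181, 107], [204, 177, 105], [204, 177, 104], [205, 168, 97], [205, 172, 101], [204, 174, 103], [203, 179, 105], [203, 182, 107]]
centre along tool y,x; yaw deg; underside below TCP [0.033  0.0017] -3.0 0.0105 [[-0.0, -11.9], [0.5, -3.4], [-3.0, 6.1], [2.6, 7.3]]
centre along tool y,x; yaw deg; underside below TCP [0.0336 0.0002] -2.67 0.0162 [[2.0, -10.8], [-3.8, -3.5], [-1.5, 5.5], [2.9, 6.5]]
```

```bash
python3 - <<'E'
from h import *
from scipy.optimize import least_squares
d=np.load("w4.npz");F=192/np.tan(np.radians(d["fovy"])/2);H=d["H"]
M=np.array([[-56,35,3],[44,35,3],[56,35,3],[-40,22,3],[-28,22,3]])/1e3
U=np.array([[216.3,180.8],[389.3,181.3],[409.5,181.3],[244,203.8],[263.5,203.8]])
def proj(p):
    c,s=np.cos(p[2]),np.sin(p[2]);X=M[:,:2]@np.array([[c,s],[-s,c]])+p[:2]
    X=np.c_[X[:,1],X[:,0],p[3]-M[:,2]+p[4]*(M[:,0]+.034)]
    C=(X-H[:3,3])@H[:3,:3];return np.c_[d["cx"]+F*C[:,0]/-C[:,2],d["cy"]-F*C[:,1]/-C[:,2]]
q=least_squares(lambda p:np.r_[(proj(p)-U).ravel(),(p[3]-.0092)/.003,p[4]/.02],[.034,0,0,.009,0])
print(q.x[:2].round(4),np.degrees(q.x[2]).round(2),q.x[3].round(4),"nose-down slope",q.x[4].round(4),(proj(q.x)-U).round(1).tolist())
o=get_obs();yc=np.radians(17);c=np.array([.5595,-.1589]);n=np.array([np.cos(yc),np.sin(yc)])
print(delta(o,[*(c+n*(-.034-.045)),.11],yc+np.pi/2))
E
```

```text
[ 0.0345 -0.0029] 0.08 0.0098 nose-down slope 0.004 [[-0.5, 1.0], [-0.3, 0.2], [0.3, 0.2], [-0.2, -0.7], [0.6, -0.7]]
(array([-1.8691e+00, -2.5660e-01, -1.0000e-04]), np.float64(-0.0943))
```

>>> play_rows --commands '[[[1,-0.2,-0.03,0,-0.02],[1,-0.4,-0.06,0,-0.05],[1,-0.6,-0.09,0,-0.094],[1,-0.8,-0.11,0,-0.094],[1,-0.93,-0.13,0,-0.094],[1,-0.93,-0.13,0,-0.094],[1,-0.93,-0.13,0,-0.094]]]'

```text
clock: 7.12
tcp_pos: [0.4801, 0.0057, 0.1083]
orientation: [-1.873, -2.52, 0.003]
contact_force: [0.5, 1.3, -1.3]
grip_width: 0.0104
gripper_force: 78.0
```

>>> play_rows --commands '[[[1,-0.2,-0.06,0,0],[1,-0.4,-0.12,0,0],[1,-0.6,-0.18,0,0],[1,-0.8,-0.24,0,0],[1,-0.897,-0.27,0.1,0],[1,-0.897,-0.27,0.2,0],[1,-0.897,-0.27,0.25,0],[1,-0.897,-0.27,0.25,0],[1,-0.897,-0.27,0.25,0]]]'

```text
clock: 7.87
tcp_pos: [0.482, -0.1771, 0.0589]
orientation: [-1.863, -2.527, -0.001]
contact_force: [0.2, -0.4, -0.4]
grip_width: 0.0103
gripper_force: 78.1
```

```bash
cat > look.py <<'E'
from h import *
import sys
o=get_obs();T=tool(o);yc=np.radians(17);c=np.array([.5595,-.1589])
def rep(o):
    T=tool(o);print(o["clock"],T[:3,3].round(4),"toolyaw",np.degrees(np.arctan2(T[1,1],T[0,1])).round(2),"tilt",T[2,:2].round(4),"F",o["contact_force"].round(1),"M",o["moment"].round(2))
    cov=T[:2,3]+T[:2,1]*.0345-T[:2,0]*.0028
    n=np.array([np.cos(yc),np.sin(yc)]);l=np.array([-n[1],n[0]]);print("cover in case mm",((cov-c)@n*1e3).round(1),((cov-c)@l*1e3).round(1),"under z",((T[2,3]-.0098)*1e3).round(1))
rep(o)
if len(sys.argv)>1:
    f=viewer.grab_frame(sys.argv[2]);W=T@np.array(f["hand_eye"]) if sys.argv[2]=="wrist" else np.linalg.inv(f["world_to_cam"])
    np.savez(sys.argv[1]+".npz",px=f["pixels"],W=W,T=T,fovy=f["fovy"],cx=f["cx"],cy=f["cy"])
    x0,x1,y0,y1=map(int,sys.argv[3:7])
    F=192/np.tan(np.radians(f["fovy"])/2);n=np.array([np.cos(yc),np.sin(yc)]);k=800/(x1-x0)
    im=cv2.resize(f["pixels"][y0:y1,x0:x1,::-1],None,fx=k,fy=k,interpolation=cv2.INTER_CUBIC)
    if len(sys.argv)>7:
      for P in([[-70,42,26],[-70,-42,26],[70,-42,26],[70,42,26]],[[25,30,39.5],[25,-30,39.5],[58,-30,35.5],[58,30,35.5]]):
        P=np.array(P)/1e3;X=np.c_[c+P[:,:1]*n+P[:,1:2]*np.array([-n[1],n[0]]),P[:,2]-.001]
        C=(X-W[:3,3])@W[:3,:3];U=np.c_[f["cx"]+F*C[:,0]/-C[:,2]-x0,f["cy"]-F*C[:,1]/-C[:,2]-y0]*k
        cv2.polylines(im,[np.int32(U)],True,(255,0,255),1)
    cv2.imwrite("pics/"+sys.argv[1]+".png",im)
E
python3 look.py w5 wrist 156 456 60 285 1
```

```text
7.8667 [ 0.482  -0.1771  0.0589] toolyaw 17.19 tilt [ 0.002  -0.0007] F [ 0.2 -0.4 -0.4] M [-0.03  0.    0.02]
cover in case mm -44.9 2.6 under z 49.1
```

View pics/w5.png

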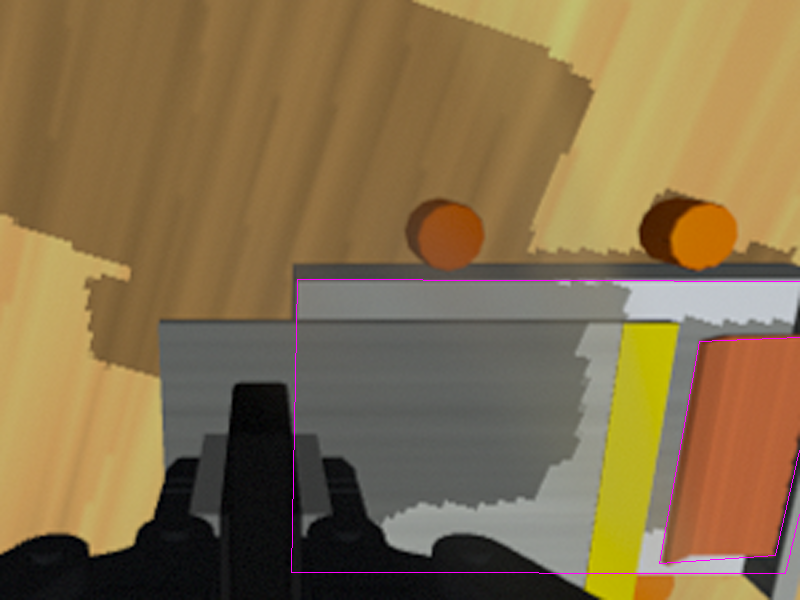

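>>> play_rows --commands '[[[1,-0.006,0,0.04,0],[1,-0.006,0,0.08,0],[1,-0.006,0,0.08,0],[1,-0.006,0,0.08,0]]]'

```text
clock: 8.25
tcp_pos: [0.4819, -0.1805, 0.043]
orientation: [-1.868, -2.525, 0.001]
contact_force: [-0.1, 0.4, -0.6]
grip_width: 0.0105
gripper_force: 78.1
```

```bash
python3 look.py
```

```text
8.25 [ 0.4819 -0.1805  0.043 ] toolyaw 17.02 tilt [ 0.0004 -0.0008] F [-0.1  0.4 -0.6] M [-0.04  0.04 -0.02]
cover in case mm -46.0 -0.7 under z 33.2
```

>>> play_rows --commands '[[[1,0.003,0,0.01,0],[1,0.003,0,0.02,0],[1,0.003,0,0.02,0]]]'

```text
clock: 8.5
tcp_pos: [0.4823, -0.1801, 0.0394]
orientation: [1.869, 2.525, 0.0]
contact_force: [-1.4, 0.9, 1.7]
grip_width: 0.0103
gripper_force: 78.5
```

>>> play_rows --commands '[[[1,0,0,0.005,0],[1,0,0,0.008,0],[1,0,0,0.008,0]]]'

```text
clock: 8.75
tcp_pos: [0.4823, -0.1802, 0.0379]
orientation: [1.869, 2.525, 0.0]
contact_force: [-0.9, 0.8, 3.9]
grip_width: 0.0101
gripper_force: 78.8
```

>>> play_rows --commands '[[[1,0,0,0.005,0],[1,0,0,0.005,0]]]'

```text
clock: 8.92
tcp_pos: [0.4823, -0.1802, 0.0369]
orientation: [1.869, 2.525, 0.0]
contact_force: [-1.4, 0.0, 5.3]
grip_width: 0.0104
gripper_force: 78.9
```

>>> play_rows --commands '[[[1,0,0.03,0.002,0],[1,0,0.06,0.002,0],[1,0,0.09,0.002,0],[1,0,0.12,0.002,0],[1,0,0.12,0.002,0]]]'

```text
clock: 9.33
tcp_pos: [0.5059, -0.1733, 0.0366]
orientation: [1.868, 2.525, -0.0]
contact_force: [-0.2, -0.2, 5.6]
grip_width: 0.0103
gripper_force: 79.0
```

```bash
python3 look.py w6 side 232 322 160 227
```

```text
9.3333 [ 0.5059 -0.1733  0.0366] toolyaw 16.99 tilt [-0.0006  0.0004] F [-0.2 -0.2  5.6] M [ 0.1  -0.06 -0.04]
cover in case mm -21.0 -0.9 under z 26.8
```

View pics/w6.png

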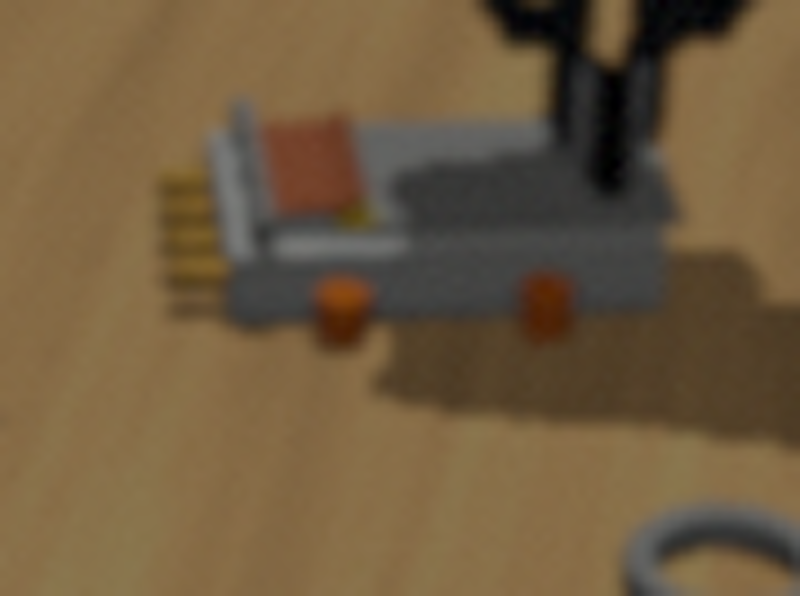

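The nose's yellow stripe (355,215) is going in under the lip (310,160), and the lip still lies flat. I'll keep sliding toward the stop.

>>> play_rows --commands '[[[1,0.003,0.025,0,0],[1,0.003,0.05,0,0],[1,0.003,0.075,0,0],[1,0.003,0.09,0,0],[1,0.003,0.09,0,0]]]'

```text
clock: 9.8
tcp_pos: [0.5222, -0.1677, 0.0364]
orientation: [1.869, 2.525, -0.001]
contact_force: [-1.7, -0.7, 6.0]
grip_width: 0.0106
gripper_force: 79.0
```

>>> play_rows --commands '[[[1,0,0.005,0,0],[1,0,0.008,0,0],[1,0,0.008,0,0]]]'

```text
clock: 10.05
tcp_pos: [0.5228, -0.1676, 0.0363]
orientation: [-1.869, -2.524, 0.003]
contact_force: [-2.1, -0.3, 5.2]
grip_width: 0.0104
gripper_force: 79.0
```

>>> play_rows --commands '[[[1,0,0.005,0,0],[1,0,0.01,0,0],[1,0,0.01,0,0]]]'

```text
clock: 10.3
tcp_pos: [0.5247, -0.167, 0.0363]
orientation: [-1.869, -2.524, 0.003]
contact_force: [-2.3, -1.2, 6.8]
grip_width: 0.0103
gripper_force: 79.0
```

```bash
python3 look.py w7 wrist 206 506 110 335 1
```

```text
10.3 [ 0.5247 -0.167   0.0363] toolyaw 16.95 tilt [-0.0004 -0.0019] F [-2.3 -1.2  6.8] M [-0.1   0.61  0.04]
cover in case mm -1.1 -0.4 under z 26.5
```

View pics/w7.png

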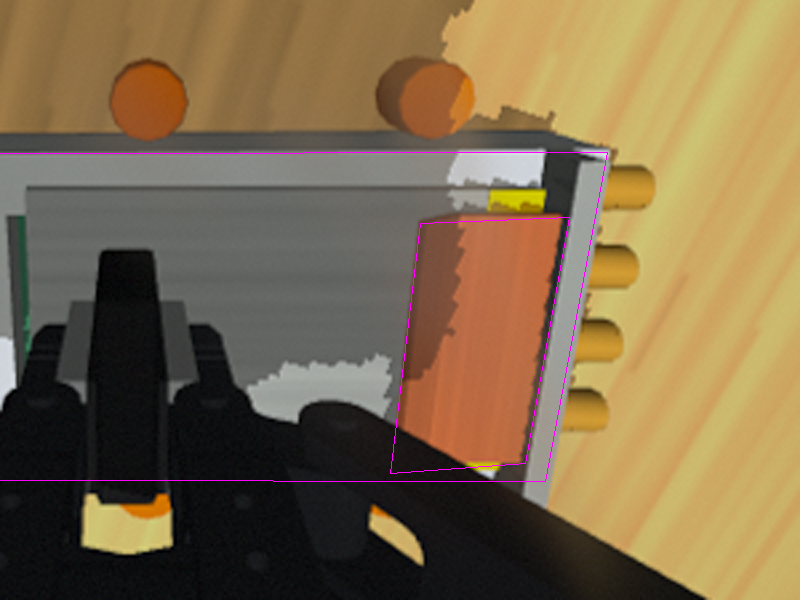

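The cover's yellow edge (515,200) is now almost at the stop-wall foot (545,190), and the lip sits on the model overlay, so it's still down. I'll nudge forward until the force rises.

>>> play_rows --commands '[[[1,0.001,0.005,0,0],[1,0.001,0.008,0,0],[1,0.001,0.008,0,0]]]'

```text
clock: 10.6
tcp_pos: [0.5258, -0.1666, 0.0362]
orientation: [-1.869, -2.523, 0.004]
contact_force: [-4.0, -1.2, 6.0]
grip_width: 0.0103
gripper_force: 79.1
```

>>> play_rows --commands '[[[1,0,0.005,0,0],[1,0,0.008,0,0],[1,0,0.008,0,0]]]'

```text
clock: 10.85
tcp_pos: [0.5259, -0.1666, 0.0359]
orientation: [-1.869, -2.522, 0.007]
contact_force: [-7.5, -2.1, 7.5]
grip_width: 0.0106
gripper_force: 79.4
```

>>> play_rows --commands '[[[1,0,-0.003,0.005,0],[1,0,-0.003,0.01,0],[1,0,-0.003,0.01,0]]]'

```text
clock: 11.1
tcp_pos: [0.5258, -0.1667, 0.0352]
orientation: [-1.869, -2.522, 0.007]
contact_force: [-10.8, -1.7, 18.8]
grip_width: 0.0108
gripper_force: 81.2
```

>>> play_rows --commands '[[[1,0,0,0.005,0],[1,0,0,0.01,0],[1,0,0,0.01,0]]]'

```text
clock: 11.35
tcp_pos: [0.5258, -0.1667, 0.0351]
orientation: [-1.87, -2.523, 0.009]
contact_force: [-18.0, 0.3, 41.7]
grip_width: 0.0102
gripper_force: 84.3
```

```bash
python3 look.py
```

```text
11.35 [ 0.5258 -0.1667  0.0351] toolyaw 16.91 tilt [-0.002  -0.0053] F [-18.    0.3  41.7] M [0.23 3.46 0.05]
cover in case mm -0.1 -0.4 under z 25.3
```

>>> play_rows --commands '[[[1,0.001,-0.004,-0.006,0],[1,0.001,-0.004,-0.006,0],[1,0.001,-0.004,-0.006,0]]]'

```text
clock: 11.6
tcp_pos: [0.5258, -0.1667, 0.0351]
orientation: [-1.87, -2.524, 0.006]
contact_force: [-11.2, -0.4, 25.0]
grip_width: 0.0104
gripper_force: 81.9
```

```bash
python3 look.py w8 wrist 106 466 110 380 1
```

```text
11.6 [ 0.5258 -0.1667  0.0351] toolyaw 16.92 tilt [-0.0016 -0.0031] F [-11.2  -0.4  25. ] M [0.03 2.08 0.07]
cover in case mm -0.1 -0.4 under z 25.3
```

View pics/w8.png

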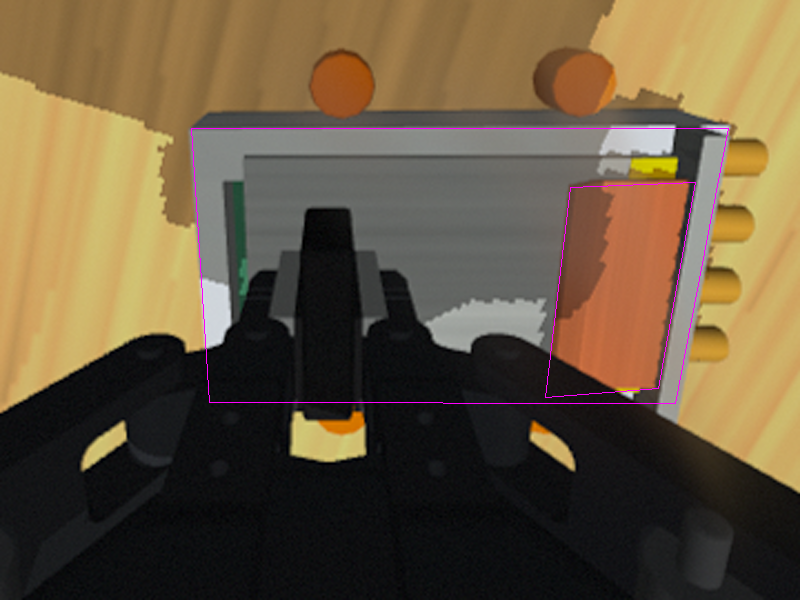

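The cover sits square and centred: the +y margin is about 7 mm (rows 128 to 156). The nose is at the wall foot (677,158) and the lip matches its lapped-down outline. The height stayed the same from 19 to 42 N, so the cover is flat on the rim, and it's now pressed at about 25 N.

```bash
python3 -c "
from h import *
print(r.hand_in())"
```

```text
the job is handed in; nothing more can be done
None
```

I handed the job in at about 11.6 s: the steel cover is tucked under the lip against the stop wall, square and centred, and held flat on the rim at about 25 N. The press-down briefly peaked at 41.7 N at the wrist, acting through the held cover. The lip looked lapped down in the last picture, and no bystander or look-alike was touched.

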